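# Unstack the gift-box delivery and restock the sample lane first-in-first-out

### The arm

A 7-joint arm with a two-finger parallel gripper is mounted at the origin on the work surface. World frame = base frame: x ahead of the robot, y to its left, z up, the work surface at z = 0. Lengths are in m, angles in degrees, forces in N, time in s.
With the tool pointing down it reaches from about 0.425 to 0.875 m from the base axis. Payload 4.7 kg.
Tool frame: the origin (TCP) lies midway between the tips of the shut fingers; the grasp point (between the pads) lies 19 mm behind it; z points along the fingers, y is the line along which they close (so a half turn about z gives the same grasp; the last joint's range is limited). The gripper opens to 87 mm and grips with 3 to 60 N. Pads are 19 mm wide; open, the fingers measure 117 mm over their backs; the gripper's body (75 mm by 190 mm) begins 51 mm behind the grasp point.
Start: joints at [74.662, 18.392, -4.016, 83.108, 1.295, 78.541, -3.26], TCP at [0.181, -0.624, 0.223] pointing down, gripper open.
Joint ranges: [-163.93, 163.93], [-17.29, 119.83], [-79.2, 71.16], [3.27, 140.29], [-89.18, 269.18], [5.43, 117.66], [-154.24, 154.24]. Speed limits (degrees/s): [147.25, 147.25, 180, 180, 180, 180, 180].

### API

Orientations are given as [roll, pitch, yaw] about the fixed x, y, z axes, in that order (R = Rz(yaw) Ry(pitch) Rx(roll)).
In Python, from cell import env gives the robot as it stands.
- The arm moves only by the tool step_arm, never from a script. Its argument "moves" is a list of rows, each an object with "dp": the shift along the tool's x, y, z in mm, a list of three; "dr": the turn, a rotation vector about the tool's x, y, z in rad, a list of three; "fingers": the closure, from 0 (fully open) to 1 (shut). In form: [{"dp": [dx, dy, dz], "dr": [ax, ay, az], "fingers": fingers}, ...]. A call has exactly 5 rows; each row shifts and turns the commanded pose from where the row before left it, along the tool's axes as they then stand; what a row does not reach is not made up. A row lasts 1/8 s, in which the tool goes at most 62.5 mm and 10.7 degrees, less where a joint would pass 70% of its speed; a pose out of reach is approached as far as the arm can. A call with a gripper value outside its range is refused whole. The fingers move at their own pace and stop on an object; "squeeze" is the grip in N (left out, the last holds). Time passes only in rows, so rows that do not move let the fingers close, or fill a call up. It gives the time, the measured TCP pose, the force, the opening and the grip force at its end, in the units of the state.
- env.get_obs(): the state, without advancing time (a new reading comes with each control period).
- env.read_camera(name): name is "scene" or "top"; returns the picture (420x560x3 uint8, red, green, blue); there is no depth.
- env.camera_model(name): a dict with "fx", "fy", "cx", "cy" (pixels), "R" (3x3) and "t" (3): a world point X has camera coordinates R X + t. Camera axes: x right, y down, z forward; pixel columns grow to the right and rows downward; lengths in m; the calibration is good to about 2 mm. A picture is of the moment at which its call begins. camera_model takes no time and is no camera call.
- env.sign_off(): hands the job in; it is judged then, once.
The state is a dict: "time_s": time; "qpos": joint angles; "joint_velocities": joint speeds; "effort": joint torques, N m; "tool_pos": TCP position; "tool_rot": TCP orientation; "force": force on the tool from outside, world axes, zero at the start; "wrist_torque": the same for the moment, N m; "grip_width": finger opening in m; "grasp_force": force on a finger pad.
Only numpy, scipy, OpenCV 4.12 (cv2) and the standard library are available. Lean on these libraries where they do the work, as an engineer would, in place of code of your own. Each camera call takes 0.05 s, during which the arm holds its last target. There are 200 camera calls.

### The job

First pull the old teal box (the one with the yellow dot) along its stock lane fully forward to the red front lip and let go of it; then take apart the stack of delivered boxes: the new teal box goes into the lane close up behind the old one, the orange box flat inside the orange tray and the navy box flat inside the navy tray. Keep all four boxes upright, lid up, at all times, and leave the glass jar, the yellow tube and the small white box where they stand.

Things in the scene. Friction and masses are not known exactly. Their poses are not given: they have to be found in the camera images.
- old_box: Old stock: teal closed rigid gift box, 64 (its x) x 54 (its y) x 60 mm high, about 0.13 kg, with a yellow round dot 28 mm across on its lid. It stands in the rear part of the stock lane at the start, its x roughly along the lane. Origin: centre of its underside; z up.
- new_box: New stock: the same teal box (64 x 54 x 60 mm high, about 0.13 kg) without a dot, on top of the stack of three. Origin: centre of its underside; z up.
- orange_box: Orange closed rigid gift box, 110 (its x) x 60 (its y) x 40 mm high, about 0.18 kg, in the middle of the stack, lying roughly crosswise on the navy box. Origin: centre of its underside; z up.
- navy_box: Navy blue closed rigid gift box, 130 (its x) x 64 (its y) x 45 mm high, about 0.26 kg, at the bottom of the stack, on a thin cork mat 4 mm thick and 150 mm square. Origin: centre of its underside; z up.
- stock_lane: Fixed white lane along its x, front at -x (roughly towards the robot). Origin on its middle line at table height. Floor 4 mm up; aluminium side rails and red front lip 14 mm high. 74 mm clear between rails; lip's inner face at x = -80 mm, open rear end at x = +85 mm. Old box (long side along the lane) touching the lip: centre x = -48 mm; new box touching the old: x = +16 mm.
- orange_tray: Fixed shallow orange tray with orange floor, inside 132 (its x) x 82 (its y) mm, outside 142 x 92 mm, rim 12 mm high above the table, inner floor 5 mm above the table. Origin: centre of its underside at table height; z up. Either end of the box may face either end of the tray.
- navy_tray: Fixed shallow navy blue tray with navy floor, inside 152 (its x) x 86 (its y) mm, outside 162 x 96 mm, rim 12 mm high above the table, inner floor 5 mm above the table. Origin: centre of its underside at table height; z up. Either end of the box may face either end of the tray.
- glass_jar: Bystander: round amber glass jar with a wooden cap, 56 mm across, 70 mm high, standing loose. Origin: centre of its underside.
- sample_tube: Bystander: upright yellow tube, 48 mm across, 90 mm high, standing loose. Origin: centre of its underside.
- white_box: Bystander: small white gift box, 56 x 56 x 42 mm high, loose. Origin: centre of its underside.
There are look-alikes about, which are no part of the job. What is shaped like the new_box but black, pink or purple is not meant.

How it is judged (in metres and radians):
On the way, in this order (a step that is already met when the one before it is completed fails the run):
1. the old teal box is forward at the red lip and let go, while the new one is still out of the lane (x of old_box in the frame of stock_lane between -0.055 and -0.036 m and y of old_box in the frame of stock_lane between -0.013 and 0.013 m and z of old_box in the frame of stock_lane between 0.001 and 0.008 m and contact force between the fingers and old_box below 0.1 N and horizontal distance between new_box and stock_lane above 0.11 m), for 0.2 s.
2. the new teal box stands in the lane close behind the old one and is let go (x of new_box in the frame of stock_lane between -0.005 and 0.036 m and y of new_box in the frame of stock_lane between -0.013 and 0.013 m and z of new_box in the frame of stock_lane between 0.001 and 0.008 m and x of old_box in the frame of stock_lane between -0.055 and -0.036 m and y of old_box in the frame of stock_lane between -0.013 and 0.013 m and z of old_box in the frame of stock_lane between 0.001 and 0.008 m and contact force between the fingers and new_box below 0.1 N), for 0.2 s.
At the end, for the whole second after the job is handed in: Old teal box within 12 mm of the red lip, new one close behind it (gap up to about 20 mm), both flat in the lane; orange and navy boxes flat inside the trays of their colour (within 14 mm of centre each way); all four upright, released and at rest (all of step 2 and x of navy_box in the frame of navy_tray between -0.014 and 0.014 m and y of navy_box in the frame of navy_tray between -0.014 and 0.014 m and z of navy_box in the frame of navy_tray between 0.002 and 0.009 m and x of orange_box in the frame of orange_tray between -0.014 and 0.014 m and y of orange_box in the frame of orange_tray between -0.014 and 0.014 m and z of orange_box in the frame of orange_tray between 0.002 and 0.009 m and contact force between the fingers and old_box below 0.1 N and linear speed of each of old_box, new_box, orange_box, navy_box below 0.02 m/s and angle between each of old_box, new_box, orange_box, navy_box's own z axis and vertical below 0.08 rad and contact force between the fingers and orange_box below 0.1 N and contact force between the fingers and navy_box below 0.1 N); the robot touches nothing.
It fails at once if one of the four boxes is tipped over (more than about 35 degrees) (angle between any of old_box, new_box, orange_box, navy_box's own z axis and vertical above 0.6 rad).
It fails at once if the glass jar, yellow tube or white box is pushed more than 25 mm or tipped (distance of any of glass_jar, sample_tube, white_box from where it was at the start of the episode above 0.025 m or angle between any of glass_jar, sample_tube, white_box's own z axis and vertical above 0.5 rad).
It also fails if it takes over 120 s, if anything falls off the work surface, if the arm or the gripper's body presses on something with over 40 N, if the wrist force passes 120 N, or if a joint passes its speed limit or range.

## Working session

There is one attempt and no reset: what is moved stays moved. The work goes in short steps, Python scripts to look and compute and a tool call to move; the robot and the scene stay as the last step left them, time stands still between calls to the robot, and variables do not carry over. Pictures are saved under pics/ and viewed, at most 14 in all, crops included, and the job is handed in when it is done.

Besides the shell and the picture viewer there is one more tool, called after "Request:" as name(argument=value, ...) on one line, values as JSON. step_arm: Moves the arm, as the interface text tells. Its arguments: {"type":"object","properties":{"moves":{"type":"array","items":{"type":"object","properties":{"dp":{"type":"array","items":{"type":"number"}},"dr":{"type":"array","items":{"type":"number"}},"fingers":{"type":"number"}}}},"squeeze":{"type":"number"}},"required":["moves"]}

```bash
ls; mkdir -p pics; python3 - <<'E'
from cell import env
import cv2,numpy as np
o=env.get_obs()
for k in o: print(k,np.round(o[k],3))
for n in("scene","top"):
    im=env.read_camera(n); cv2.imwrite(f"pics/{n}0.png",im[:,:,::-1])
    m=env.camera_model(n); print(n,m['fx'],m['cx'],m['cy'],np.round(-np.array(m['R']).T@m['t'],3),np.round(m['R'],3).tolist())
E
```

```text
pics
time_s 0.0
qpos [74.662 18.44  -4.015 83.176  1.297 78.54  -3.26 ]
joint_velocities [-0.008 -0.022 -0.011  0.06  -0.092  0.009 -0.05 ]
effort [-0.0000e+00 -4.9130e+01 -4.0400e-01 -3.1253e+01 -6.4000e-02  4.4000e-02
  0.0000e+00]
tool_pos [ 0.181 -0.624  0.221]
tool_rot [-1.7989e+02  7.0000e-03  1.6147e+01]
force [ 0.012  0.284 -0.267]
wrist_torque [-0.006  0.032 -0.007]
grasp_force 0.0
grip_width 0.087
scene 443.6433540596554 282.47106240754476 216.6674930264082 [ 0.95  -0.31   0.952] [[0.44, 0.898, -0.002], [0.764, -0.376, -0.525], [-0.472, 0.23, -0.851]]
top 485.1545832551244 279.614014032315 203.1212743768711 [ 0.329 -0.08   1.509] [[0.007, -1.0, -0.002], [-0.995, -0.007, -0.096], [0.096, 0.003, -0.995]]
```

View pics/top0.png

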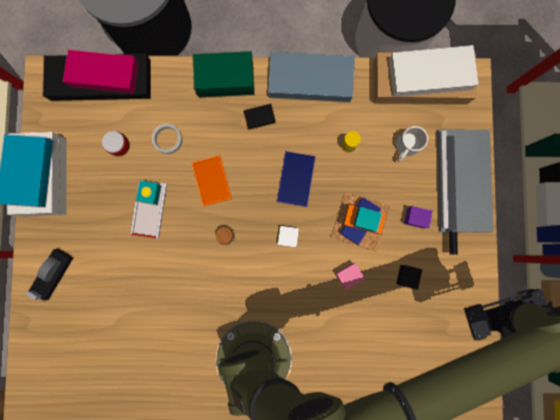

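View pics/scene0.png

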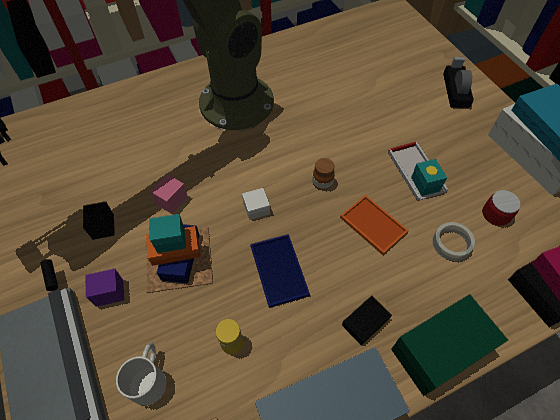

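The top view shows: the old teal box with a yellow dot at (147,191) in the white lane, whose red lip is at about (145,236). The stack with the teal new box on top is at (368,219), the orange tray at (212,181) and the navy tray at (297,179). The jar is at (224,234), the white box at (288,236) and the tube at (352,140).

Could be taken for new_box: pink (349,273), purple (419,216), black (409,277), black (260,116), the big teal box at far left (25,170), and the old teal box (147,191, has the dot). My choice is the dotless teal at (368,219), on top of orange and navy on cork. I'll check that in a crop.

```bash
python3 - <<'E'
import cv2,numpy as np
t=cv2.imread("pics/top0.png");s=cv2.imread("pics/scene0.png")
f=lambda a:cv2.resize(a,(400,300),interpolation=cv2.INTER_CUBIC)
cv2.imwrite("pics/crop0.png",np.vstack([np.hstack([f(t[188:248,328:408]),f(t[176:248,100:196])]),np.hstack([f(s[200:296,130:258]),f(s[135:210,370:470])])]))
h=cv2.cvtColor(t,cv2.COLOR_BGR2HSV)
for n,(x,y) in dict(newlid=(370,218),newside=(362,228),oldlid=(139,186),oldside=(155,199),orlid=(351,212),navlid=(345,233),otray=(212,181),ntray=(297,179),orim=(196,165),lane=(147,220),rail=(136,215),lip=(145,236)).items(): print(n,h[y,x])
E
```

```text
newlid [ 88 242 160]
newside [81 93 74]
oldlid [ 88 179 148]
oldside [ 90 255  68]
orlid [ 14 255 232]
navlid [117 155 117]
otray [ 12 255 208]
ntray [116 162  85]
orim [ 12 255 205]
lane [  8  31 207]
rail [  8  29 176]
lip [  7 186 158]
```

View pics/crop0.png

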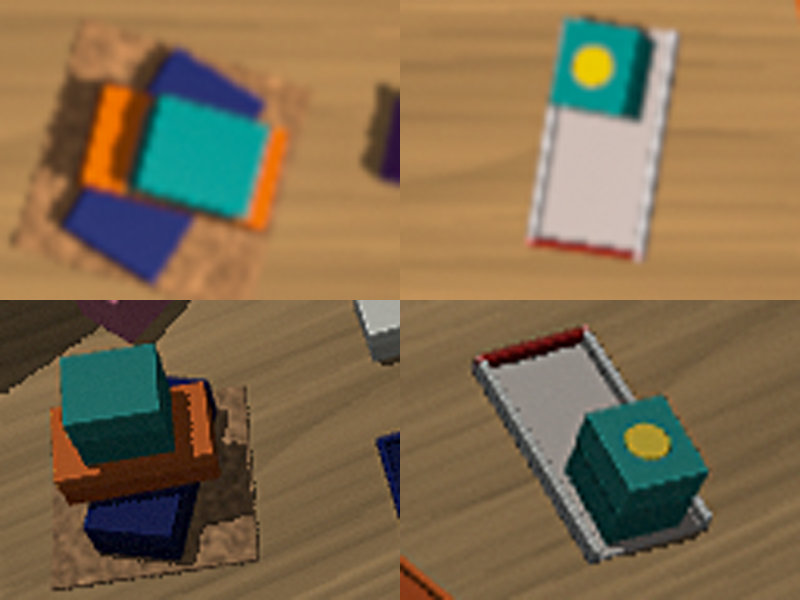

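The crops confirm it: a dotless teal lid sits on orange, crosswise on navy, on cork (top view, 370,219). The yellow-dot teal box is at the rear of the lane, with the red lip at the other end. Now I'll measure.

```bash
cat > h.py <<'E'
from cell import env
import cv2,numpy as np
def ray(n,uv,z):
    m=env.camera_model(n);R=np.array(m['R']);c=-R.T@np.array(m['t'])
    uv=np.atleast_2d(np.asarray(uv,float))
    d=np.c_[(uv[:,0]-m['cx'])/m['fx'],(uv[:,1]-m['cy'])/m['fy'],np.ones(len(uv))]@R
    return (c+d*((z-c[2])/d[:,2])[:,None])[:,:2]*1000
def rect(n,im,lo,hi,roi,z,close=0):
    x0,y0,x1,y1=roi
    S=4; sub=cv2.resize(im[y0:y1,x0:x1],None,fx=S,fy=S,interpolation=cv2.INTER_LINEAR)
    h=cv2.cvtColor(sub,cv2.COLOR_RGB2HSV)
    m=cv2.inRange(h,np.array(lo),np.array(hi))
    if close: m=cv2.morphologyEx(m,cv2.MORPH_CLOSE,np.ones((close,close)))
    cs,_=cv2.findContours(m,cv2.RETR_EXTERNAL,cv2.CHAIN_APPROX_NONE)
    c=max(cs,key=cv2.contourArea)[:,0]
    p=ray(n,(c+.5)/S-.5+[x0,y0],z).astype(np.float32)
    (cx,cy),(w,l),a=cv2.minAreaRect(p)
    if w<l: w,l,a=l,w,a+90
    return np.round([cx,cy,w,l,(a+90)%180-90],1)   # mm, long side, short side, yaw of long side
E
python3 - <<'E'
from h import *
im=cv2.imread("pics/top0.png")[:,:,::-1].copy();sc=cv2.imread("pics/scene0.png")[:,:,::-1].copy()
T=[80,60,112],[96,255,255]
print("new top",rect("top",im,*T,(340,195,400,245),.149))
print("old top",rect("top",im,*T,(125,170,170,210),.064,25))
for zz,nm,roi in((.149,"new",(140,205,200,280)),(.064,"old",(405,150,455,200))):
    print(nm,"scene",rect("scene",sc,[80,60,95],[96,255,255],roi,zz,25))
print("otray",rect("top",im,[5,220,120],[18,255,255],(185,145,240,215),.012,9))
print("ntray",rect("top",im,[105,90,40],[125,255,255],(270,140,325,215),.012,9))
print("orange",rect("top",im,[5,220,140],[20,255,255],(330,190,400,245),.089,80))
print("navy",rect("top",im,[105,90,90],[125,255,255],(330,190,400,245),.049,120))
print("lane",rect("top",im,[0,0,120],[30,70,255],(125,170,180,245),.014,9))
print("lip",rect("top",im,[0,130,60],[10,255,255],(120,215,180,245),.014,3))
print("dot",rect("top",im,[22,150,140],[32,255,255],(135,180,160,200),.064))
print("white",rect("top",im,[0,0,190],[180,60,255],(270,220,310,255),.042), "jar",ray("top",[224,234],.07))
E
```

```text
new top [ 417.3 -324.1   62.8   55.5   74.4]
old top [499.7 325.6  65.3  53.9  -9.5]
new scene [ 416.8 -326.4   63.4   53.2   74.4]
old scene [498.8 325.5  63.7  53.5  -9.1]
otray [543.4 138.5 140.5  90.3  16. ]
ntray [ 550.2 -124.6  157.3   92.1   -9.3]
orange [ 431.7 -280.1   60.1   23.8   -7.4]
navy [ 425.6 -301.8  205.   117.7  -22.8]
lane [453.4 331.2 171.2  90.1  -7.1]
lip [370.3 345.8  78.8   6.6  82.6]
dot [500.1 326.4  26.4  26.3   1.9]
white [ 369.9 -101.3   57.5   57.4   -7.7] jar [[374.28007343  88.58437593]]
```

```bash
cat >> h.py <<'E'
def plan(*wps,fingers=0,v=55,w=.18):
    """wps: (x,y,z mm,yaw deg) tool-down; prints rows of deltas in tool axes"""
    o=env.get_obs();p=np.array(o['tool_pos'])*1000;y=np.radians(o['tool_rot'][2])
    print("at",np.round(p,1),np.round(o['tool_rot'],2),"t",round(o['time_s'],2),"F",np.round(o['force'],1),"w",round(o['grip_width'],4),"g",round(o['grasp_force'],1))
    rows=[]
    for W in wps:
        T=np.array(W[:3],float);dy=(np.radians(W[3])-y+np.pi)%(2*np.pi)-np.pi
        n=max(1,int(np.ceil(max(np.linalg.norm(T-p)/v,abs(dy)/w))))
        for i in range(n):
            d=(T-p)/(n-i);c,s=np.cos(y),np.sin(y)
            q=np.round([c*d[0]+s*d[1],-(-s*d[0]+c*d[1]),-d[2]]);a=np.round(-dy/n,3)
            rows.append([q.astype(int).tolist(),float(a)])
            p=p+np.array([c*q[0]+s*q[1],s*q[0]-c*q[1],-q[2]]);y=y-a
    while len(rows)%5: rows.append([[0,0,0],0.])
    for i in range(0,len(rows),5):
        print("--",i//5)
        for r in rows[i:i+5]: print(r)
E
python3 - <<'E'
from h import *
plan((500,-250,260,70),(540,60,260,150),(500,325,140,171))
E
```

```text
at [ 180.6 -623.9  221.6] [-179.91    0.     16.15] t 0.1 F [ 0.6 -0.4  0.1] w 0.0867 g 0.0
-- 0
[[46, -30, -4], -0.104]
[[48, -25, -4], -0.104]
[[51, -20, -4], -0.104]
[[53, -15, -4], -0.104]
[[54, -9, -4], -0.104]
-- 1
[[54, -3, -5], -0.104]
[[55, 2, -4], -0.104]
[[54, 8, -5], -0.104]
[[53, 14, -4], -0.104]
[[38, -9, 0], -0.175]
-- 2
[[39, -2, 0], -0.175]
[[39, 5, 0], -0.175]
[[37, 11, 0], -0.175]
[[35, 18, 0], -0.175]
[[31, 24, 0], -0.175]
-- 3
[[26, 29, 0], -0.175]
[[22, 32, 0], -0.175]
[[28, 35, 20], -0.061]
[[26, 37, 20], -0.061]
[[23, 38, 20], -0.061]
-- 4
[[21, 39, 20], -0.061]
[[18, 41, 20], -0.061]
[[16, 41, 20], -0.061]
[[0, 0, 0], 0.0]
[[0, 0, 0], 0.0]
```

Request:
step_arm(moves=[{"dp": [46, -30, -4], "dr": [0, 0, -0.104], "fingers": 0}, {"dp": [48, -25, -4], "dr": [0, 0, -0.104], "fingers": 0}, {"dp": [51, -20, -4], "dr": [0, 0, -0.104], "fingers": 0}, {"dp": [53, -15, -4], "dr": [0, 0, -0.104], "fingers": 0}, {"dp": [54, -9, -4], "dr": [0, 0, -0.104], "fingers": 0}], squeeze=15)

```text
time_s: 0.72
tool_pos: [0.3591, -0.4145, 0.2423]
tool_rot: [-180.0, 0.0, 46.1]
force: [0.1, 0.3, -0.1]
grip_width: 0.0871
grasp_force: 0.0
```

Request:
step_arm(moves=[{"dp": [54, -3, -5], "dr": [0, 0, -0.104], "fingers": 0}, {"dp": [55, 2, -4], "dr": [0, 0, -0.104], "fingers": 0}, {"dp": [54, 8, -5], "dr": [0, 0, -0.104], "fingers": 0}, {"dp": [53, 14, -4], "dr": [0, 0, -0.104], "fingers": 0}, {"dp": [38, -9, 0], "dr": [0, 0, -0.175], "fingers": 0}])

```text
time_s: 1.35
tool_pos: [0.5073, -0.2089, 0.2602]
tool_rot: [180.0, -0.1, 80.3]
force: [-0.1, -0.0, 0.5]
grip_width: 0.0867
grasp_force: 0.0
```

Request:
step_arm(moves=[{"dp": [39, -2, 0], "dr": [0, 0, -0.175], "fingers": 0}, {"dp": [39, 5, 0], "dr": [0, 0, -0.175], "fingers": 0}, {"dp": [37, 11, 0], "dr": [0, 0, -0.175], "fingers": 0}, {"dp": [35, 18, 0], "dr": [0, 0, -0.175], "fingers": 0}, {"dp": [31, 24, 0], "dr": [0, 0, -0.175], "fingers": 0}])

```text
time_s: 1.98
tool_pos: [0.5301, -0.0165, 0.2602]
tool_rot: [-180.0, -0.0, 130.3]
force: [0.5, 0.6, -1.2]
grip_width: 0.087
grasp_force: 0.0
```

Request:
step_arm(moves=[{"dp": [26, 29, 0], "dr": [0, 0, -0.175], "fingers": 0}, {"dp": [22, 32, 0], "dr": [0, 0, -0.175], "fingers": 0}, {"dp": [28, 35, 20], "dr": [0, 0, -0.061], "fingers": 0}, {"dp": [26, 37, 20], "dr": [0, 0, -0.061], "fingers": 0}, {"dp": [23, 38, 20], "dr": [0, 0, -0.061], "fingers": 0}])

```text
time_s: 2.6
tool_pos: [0.5193, 0.1935, 0.1997]
tool_rot: [-180.0, 0.0, 160.6]
force: [0.9, 0.0, -0.1]
grip_width: 0.087
grasp_force: 0.0
```

Request:
step_arm(moves=[{"dp": [21, 39, 20], "dr": [0, 0, -0.061], "fingers": 0}, {"dp": [18, 41, 20], "dr": [0, 0, -0.061], "fingers": 0}, {"dp": [16, 41, 20], "dr": [0, 0, -0.061], "fingers": 0}, {"dp": [0, 0, 0], "dr": [0, 0, 0], "fingers": 0}, {"dp": [0, 0, 0], "dr": [0, 0, 0], "fingers": 0}])

```text
time_s: 3.22
tool_pos: [0.5005, 0.3235, 0.1402]
tool_rot: [-179.9, -0.0, 170.9]
force: [-0.5, 0.6, 0.7]
grip_width: 0.0871
grasp_force: 0.0
```

```bash
python3 - <<'E'
from h import *
plan((499,325.5,30,171),v=40)
E
```

```text
at [500.5 323.5 140.2] [-1.7994e+02 -2.0000e-02  1.7094e+02] t 3.23 F [-0.5  0.6  0.7] w 0.0871 g 0.0
-- 0
[[1, 1, 37], -0.0]
[[0, 0, 37], -0.0]
[[1, 1, 36], -0.0]
[[0, 0, 0], 0.0]
[[0, 0, 0], 0.0]
```

Request:
step_arm(moves=[{"dp": [1, 1, 37], "dr": [0, 0, 0], "fingers": 0}, {"dp": [0, 0, 37], "dr": [0, 0, 0], "fingers": 0}, {"dp": [1, 1, 36], "dr": [0, 0, 0], "fingers": 0}, {"dp": [0, 0, 0], "dr": [0, 0, 0], "fingers": 0}, {"dp": [0, 0, 0], "dr": [0, 0, 0], "fingers": 1}], squeeze=12)

```text
time_s: 3.85
tool_pos: [0.5002, 0.326, 0.0322]
tool_rot: [179.9, 0.1, 170.9]
force: [0.5, 0.2, 0.8]
grip_width: 0.0827
grasp_force: 0.0
```

Request:
step_arm(moves=[{"dp": [0, 0, 0], "dr": [0, 0, 0], "fingers": 1}, {"dp": [0, 0, 0], "dr": [0, 0, 0], "fingers": 1}, {"dp": [0, 0, 0], "dr": [0, 0, 0], "fingers": 1}, {"dp": [0, 0, 0], "dr": [0, 0, 0], "fingers": 1}, {"dp": [0, 0, 0], "dr": [0, 0, 0], "fingers": 1}])

```text
time_s: 4.47
tool_pos: [0.499, 0.3264, 0.0311]
tool_rot: [-180.0, 0.0, 171.0]
force: [-1.1, -2.7, 5.5]
grip_width: 0.0542
grasp_force: 12.0
```

```bash
python3 - <<'E'
from h import *
plan()
sc=env.read_camera("scene");im=env.read_camera("top")
cv2.imwrite("pics/sc1.png",sc[120:240,330:490,::-1].repeat(4,0).repeat(4,1))
E
```

```text
at [499.  326.4  31.1] [-1.7999e+02  4.0000e-02  1.7095e+02] t 4.47 F [-1.1 -2.7  5.5] w 0.0542 g 12.0
```

View pics/sc1.png

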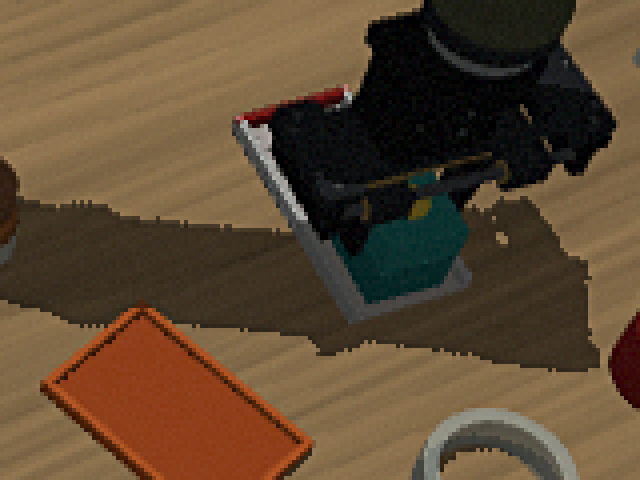

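The box is gripped across its width (54.2 mm opening). The lane's outer corners are visible in the scene view, so I'll cross-check the lane frame with those.

```bash
python3 - <<'E'
from h import *
P=ray("scene",[[388.75,149.25],[416.25,142],[419.25,197],[447.5,188.75]],.014);print(P.round(1).tolist())
print(np.linalg.norm(P[0]-P[1]),np.linalg.norm(P[2]-P[3]),np.linalg.norm(P[0]-P[2]),P.mean(0))
T=ray("top",[[131.2,233.8],[157.6,238.9],[166,183.7]],.014);print(T.round(1).tolist(),((T[0]+T[2])/2).round(1))
o=np.array([454,333]);a=np.radians(-7.2);e=np.array([np.cos(a),np.sin(a)]);n=np.array([-e[1],e[0]])
for q in([499.2,325.6],): print(((q-o)@e).round(1),((q-o)@n).round(1))
t=o-46*e; print(t, "tcp shift",t-[499.2,325.6]); b=t-[499.2,325.6]; plan((499+b[0],326.4+b[1],31,172.8),v=25)
E
```

```text
[[363.6, 299.5], [375.3, 382.2], [531.0, 281.9], [542.0, 362.3]]
83.48767623776199 81.17605158636964 168.36280863616 [452.97875988 331.46618466]
[[374.6, 380.9], [359.6, 299.1], [530.9, 278.3]] [452.8 329.6]
45.8 -1.7
[408.36272374 338.76532874] tcp shift [-90.83727626  13.16532874]
at [499.  326.4  31.1] [-1.7999e+02  4.0000e-02  1.7096e+02] t 4.58 F [-0.5 -1.3  6. ] w 0.054 g 12.0
-- 0
[[23, 0, 0], -0.008]
[[23, 0, 0], -0.008]
[[23, 0, 0], -0.008]
[[23, 0, 0], -0.008]
[[0, 0, 0], 0.0]
```

Request:
step_arm(moves=[{"dp": [23, -1, 0], "dr": [0, 0, -0.02], "fingers": 1}, {"dp": [23, -1, 0], "dr": [0, 0, -0.02], "fingers": 1}, {"dp": [23, 0, 0], "dr": [0, 0, 0], "fingers": 1}, {"dp": [16, 0, 0], "dr": [0, 0, 0], "fingers": 1}, {"dp": [6, 0, 0], "dr": [0, 0, 0], "fingers": 1}])

```text
time_s: 5.2
tool_pos: [0.4086, 0.337, 0.0311]
tool_rot: [180.0, 0.1, 173.3]
force: [3.1, -0.1, 2.7]
grip_width: 0.054
grasp_force: 12.0
```

```bash
python3 - <<'E'
from h import *
plan()
E
```

```text
at [408.6 337.   31.1] [1.7995e+02 1.1000e-01 1.7329e+02] t 5.2 F [ 3.1 -0.1  2.7] w 0.054 g 12.0
```

Request:
step_arm(moves=[{"dp": [2, 0, 0], "dr": [0, 0, 0], "fingers": 1}, {"dp": [0, 0, 0], "dr": [0, 0, 0], "fingers": 0}, {"dp": [0, 0, 0], "dr": [0, 0, 0], "fingers": 0}, {"dp": [0, 0, 0], "dr": [0, 0, 0], "fingers": 0}, {"dp": [0, 0, 0], "dr": [0, 0, 0], "fingers": 0}])

```text
time_s: 5.82
tool_pos: [0.4059, 0.3366, 0.0302]
tool_rot: [-180.0, -0.0, 173.2]
force: [-0.0, -0.2, -0.2]
grip_width: 0.0836
grasp_force: 0.0
```

Request:
step_arm(moves=[{"dp": [0, 0, -40], "dr": [0, 0, 0], "fingers": 0}, {"dp": [0, 0, -50], "dr": [0, 0, 0], "fingers": 0}, {"dp": [0, 0, -50], "dr": [0, 0, 0], "fingers": 0}, {"dp": [0, 0, -50], "dr": [0, 0, 0], "fingers": 0}, {"dp": [-5, 50, -30], "dr": [0, 0, 0], "fingers": 0}])

```text
time_s: 6.45
tool_pos: [0.4204, 0.3826, 0.2544]
tool_rot: [-179.9, 0.5, 172.7]
force: [0.9, 0.6, 1.1]
grip_width: 0.0869
grasp_force: 0.0
```

```bash
python3 - <<'E'
from h import *
plan((540,60,260,150),(500,-250,260,85),(420,-325,200,74.4))
E
```

```text
at [420.4 382.6 254.4] [-179.89    0.48  172.73] t 6.45 F [0.9 0.6 1.1] w 0.0869 g 0.0
-- 0
[[-23, -44, -1], 0.057]
[[-25, -42, -1], 0.057]
[[-28, -41, -1], 0.057]
[[-30, -39, -1], 0.057]
[[-32, -37, -1], 0.057]
-- 1
[[-34, -35, 0], 0.057]
[[-36, -34, -1], 0.057]
[[-17, -41, 0], 0.162]
[[-24, -38, 0], 0.162]
[[-29, -33, 0], 0.162]
-- 2
[[-35, -28, 0], 0.162]
[[-39, -23, 0], 0.162]
[[-41, -16, 0], 0.162]
[[-44, -9, 0], 0.162]
[[-27, -24, 20], 0.061]
-- 3
[[-29, -23, 20], 0.061]
[[-30, -21, 20], 0.061]
[[0, 0, 0], 0.0]
[[0, 0, 0], 0.0]
[[0, 0, 0], 0.0]
```

Request:
step_arm(moves=[{"dp": [-23, -44, -1], "dr": [0, 0, 0.057], "fingers": 0}, {"dp": [-25, -42, -1], "dr": [0, 0, 0.057], "fingers": 0}, {"dp": [-28, -41, -1], "dr": [0, 0, 0.057], "fingers": 0}, {"dp": [-30, -39, -1], "dr": [0, 0, 0.057], "fingers": 0}, {"dp": [-32, -37, -1], "dr": [0, 0, 0.057], "fingers": 0}])

```text
time_s: 7.08
tool_pos: [0.5054, 0.1542, 0.2556]
tool_rot: [-180.0, 0.0, 156.8]
force: [1.1, -0.3, -0.4]
grip_width: 0.0872
grasp_force: 0.0
```

Request:
step_arm(moves=[{"dp": [-34, -35, 0], "dr": [0, 0, 0.057], "fingers": 0}, {"dp": [-36, -34, -1], "dr": [0, 0, 0.057], "fingers": 0}, {"dp": [-17, -41, 0], "dr": [0, 0, 0.162], "fingers": 0}, {"dp": [-24, -38, 0], "dr": [0, 0, 0.162], "fingers": 0}, {"dp": [-29, -33, 0], "dr": [0, 0, 0.162], "fingers": 0}])

```text
time_s: 7.7
tool_pos: [0.5235, -0.0699, 0.2565]
tool_rot: [-180.0, 0.0, 122.2]
force: [0.4, 0.4, -0.3]
grip_width: 0.0872
grasp_force: 0.0
```

```bash
python3 - <<'E'
from h import *
im=env.read_camera("top");sc=env.read_camera("scene")
cv2.imwrite("pics/top2.png",im[:,:,::-1]);cv2.imwrite("pics/scene2.png",sc[:,:,::-1])
roi=(120,165,185,250)
r=rect("top",im,[80,60,100],[96,255,255],roi,.064,25);print(r)
try: r2=rect("scene",sc,[80,60,85],[96,255,255],(370,130,470,210),.064,25);print(r2)
except Exception as e:print(e)
o=np.array([453.5,331.5]);a=np.radians(-6.8);e=np.array([np.cos(a),np.sin(a)]);n=np.array([-e[1],e[0]])
print((r[:2]-o)@e,(r[:2]-o)@n)
l=rect("top",im,[0,0,120],[30,70,255],(125,170,180,245),.014,9);print("lane",l)
f=lambda a:cv2.resize(a,(400,300),interpolation=cv2.INTER_CUBIC)
cv2.imwrite("pics/c2.png",np.hstack([f(im[176:248,100:196,::-1]),f(sc[135:210,370:470,::-1])]))
plan()
E
```

```text
[408.9 336.   66.3  55.5  -6.5]
[415.4 335.3  79.4  54.3  -7.4]
-44.81907951893083 -0.8124721999905287
lane [453.5 331.1 171.2  90.1  -7.2]
at [522.9 -75.1 256. ] [-1.7985e+02  8.0000e-02  1.2189e+02] t 7.8 F [ 0.3  0.7 -0.1] w 0.0867 g 0.0
```

View pics/c2.png

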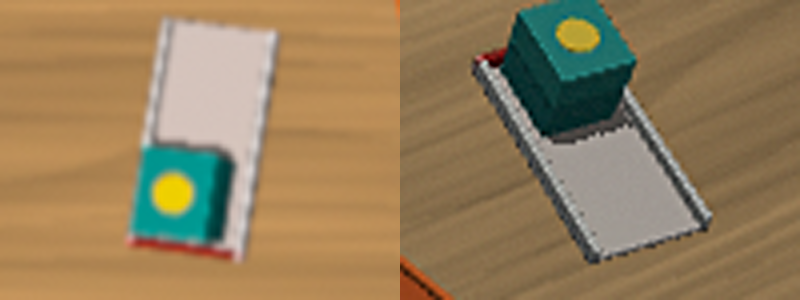

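The old box now stands against the red lip (top crop: lid above the lip, centred between the rails), with measured lane x about -46 mm. Next is the stack.

Request:
step_arm(moves=[{"dp": [-35, -28, 0], "dr": [0, 0, 0.162], "fingers": 0}, {"dp": [-39, -23, 0], "dr": [0, 0, 0.162], "fingers": 0}, {"dp": [-41, -16, 0], "dr": [0, 0, 0.162], "fingers": 0}, {"dp": [-44, -9, 0], "dr": [0, 0, 0.162], "fingers": 0}, {"dp": [-27, -24, 20], "dr": [0, 0, 0.061], "fingers": 0}])

```text
time_s: 8.43
tool_pos: [0.4775, -0.2732, 0.2371]
tool_rot: [179.8, 0.0, 81.8]
force: [0.0, -0.0, -1.1]
grip_width: 0.0868
grasp_force: 0.0
```

Request:
step_arm(moves=[{"dp": [-29, -23, 20], "dr": [0, 0, 0.061], "fingers": 0}, {"dp": [-30, -21, 20], "dr": [0, 0, 0.061], "fingers": 0}, {"dp": [0, 0, 0], "dr": [0, 0, 0], "fingers": 0}, {"dp": [0, 0, 0], "dr": [0, 0, 0], "fingers": 0}, {"dp": [0, 0, 0], "dr": [0, 0, 0], "fingers": 0}])

```text
time_s: 9.05
tool_pos: [0.4245, -0.3208, 0.1973]
tool_rot: [179.9, 0.0, 75.1]
force: [0.2, 0.4, -0.0]
grip_width: 0.0872
grasp_force: 0.0
```

```bash
python3 - <<'E'
from h import *
plan((417,-325,114,74.4),v=35)
E
```

```text
at [ 424.5 -320.8  197.3] [179.92   0.    75.11] t 9.05 F [ 0.2  0.4 -0. ] w 0.0872 g 0.0
-- 0
[[-2, -2, 28], 0.004]
[[-2, -2, 28], 0.004]
[[-2, -2, 27], 0.004]
[[0, 0, 0], 0.0]
[[0, 0, 0], 0.0]
```

Request:
step_arm(moves=[{"dp": [-3, -3, 0], "dr": [0, 0, 0.01], "fingers": 0}, {"dp": [-3, -3, 28], "dr": [0, 0, 0], "fingers": 0}, {"dp": [0, 0, 28], "dr": [0, 0, 0], "fingers": 0}, {"dp": [0, 0, 27], "dr": [0, 0, 0], "fingers": 0}, {"dp": [0, 0, 0], "dr": [0, 0, 0], "fingers": 0}])

```text
time_s: 9.68
tool_pos: [0.4144, -0.3249, 0.1119]
tool_rot: [-179.8, -0.1, 74.4]
force: [-0.3, -0.0, 0.9]
grip_width: 0.0868
grasp_force: 0.0
```

Request:
step_arm(moves=[{"dp": [0, 0, 0], "dr": [0, 0, 0], "fingers": 1}, {"dp": [0, 0, 0], "dr": [0, 0, 0], "fingers": 1}, {"dp": [0, 0, 0], "dr": [0, 0, 0], "fingers": 1}, {"dp": [0, 0, 0], "dr": [0, 0, 0], "fingers": 1}, {"dp": [0, 0, 0], "dr": [0, 0, 0], "fingers": 1}])

```text
time_s: 10.3
tool_pos: [0.4161, -0.3264, 0.1141]
tool_rot: [179.9, 0.0, 74.4]
force: [0.3, -1.0, 2.0]
grip_width: 0.0541
grasp_force: 12.0
```

Request:
step_arm(moves=[{"dp": [0, 0, 0], "dr": [0, 0, 0], "fingers": 1}, {"dp": [0, 0, -10], "dr": [0, 0, 0], "fingers": 1}, {"dp": [0, 0, -20], "dr": [0, 0, 0], "fingers": 1}, {"dp": [0, 0, -30], "dr": [0, 0, 0], "fingers": 1}, {"dp": [0, 0, -40], "dr": [0, 0, 0], "fingers": 1}], squeeze=20)

```text
time_s: 10.92
tool_pos: [0.4146, -0.3254, 0.2137]
tool_rot: [-179.8, -0.1, 74.4]
force: [0.5, -1.1, -1.5]
grip_width: 0.0537
grasp_force: 20.0
```

```bash
python3 - <<'E'
from h import *
plan((520,-120,240,110),(520,120,220,150),(474,329,170,173.2),v=40)
E
```

```text
at [ 414.6 -325.4  213.7] [-1.7984e+02 -7.0000e-02  7.4360e+01] t 10.93 F [ 0.5 -1.1 -1.5] w 0.0537 g 20.0
-- 0
[[38, 8, -4], -0.104]
[[37, 12, -4], -0.104]
[[35, 15, -5], -0.104]
[[33, 19, -4], -0.104]
[[32, 22, -5], -0.104]
-- 1
[[29, 25, -4], -0.104]
[[32, 12, 3], -0.099]
[[31, 15, 3], -0.099]
[[29, 18, 3], -0.099]
[[27, 21, 3], -0.099]
-- 2
[[25, 23, 3], -0.099]
[[23, 26, 2], -0.099]
[[21, 27, 3], -0.099]
[[24, 26, 8], -0.068]
[[22, 28, 8], -0.068]
-- 3
[[20, 29, 8], -0.068]
[[18, 31, 9], -0.068]
[[16, 32, 8], -0.068]
[[15, 33, 9], -0.068]
[[0, 0, 0], 0.0]
```

Request:
step_arm(moves=[{"dp": [38, 8, -4], "dr": [0, 0, -0.104], "fingers": 1}, {"dp": [37, 12, -4], "dr": [0, 0, -0.104], "fingers": 1}, {"dp": [35, 15, -5], "dr": [0, 0, -0.104], "fingers": 1}, {"dp": [33, 19, -4], "dr": [0, 0, -0.104], "fingers": 1}, {"dp": [32, 22, -5], "dr": [0, 0, -0.104], "fingers": 1}])

```text
time_s: 11.55
tool_pos: [0.5043, -0.1513, 0.235]
tool_rot: [-179.9, -0.1, 104.6]
force: [-0.1, -0.7, -0.8]
grip_width: 0.054
grasp_force: 20.0
```

Request:
step_arm(moves=[{"dp": [29, 25, -4], "dr": [0, 0, -0.104], "fingers": 1}, {"dp": [32, 12, 3], "dr": [0, 0, -0.099], "fingers": 1}, {"dp": [31, 15, 3], "dr": [0, 0, -0.099], "fingers": 1}, {"dp": [29, 18, 3], "dr": [0, 0, -0.099], "fingers": 1}, {"dp": [27, 21, 3], "dr": [0, 0, -0.099], "fingers": 1}])

```text
time_s: 12.18
tool_pos: [0.5215, 0.0187, 0.2272]
tool_rot: [-180.0, 0.0, 133.2]
force: [-0.8, 0.5, -0.9]
grip_width: 0.0538
grasp_force: 20.0
```

Request:
step_arm(moves=[{"dp": [25, 23, 3], "dr": [0, 0, -0.099], "fingers": 1}, {"dp": [23, 26, 2], "dr": [0, 0, -0.099], "fingers": 1}, {"dp": [21, 27, 3], "dr": [0, 0, -0.099], "fingers": 1}, {"dp": [24, 26, 8], "dr": [0, 0, -0.068], "fingers": 1}, {"dp": [22, 28, 8], "dr": [0, 0, -0.068], "fingers": 1}])

```text
time_s: 12.8
tool_pos: [0.505, 0.1908, 0.2032]
tool_rot: [180.0, 0.0, 157.9]
force: [0.5, 0.0, -2.4]
grip_width: 0.0536
grasp_force: 20.0
```

Request:
step_arm(moves=[{"dp": [20, 29, 8], "dr": [0, 0, -0.068], "fingers": 1}, {"dp": [18, 31, 9], "dr": [0, 0, -0.068], "fingers": 1}, {"dp": [16, 32, 8], "dr": [0, 0, -0.068], "fingers": 1}, {"dp": [15, 33, 9], "dr": [0, 0, -0.068], "fingers": 1}, {"dp": [0, 0, 0], "dr": [0, 0, 0], "fingers": 1}])

```text
time_s: 13.42
tool_pos: [0.4717, 0.3327, 0.1689]
tool_rot: [179.9, -0.2, 173.7]
force: [0.7, -0.2, -1.4]
grip_width: 0.054
grasp_force: 20.0
```

```bash
python3 - <<'E'
from h import *
im=env.read_camera("top");sc=env.read_camera("scene")
plan()
# stack while arm is away
cv2.imwrite("pics/top3.png",im[:,:,::-1]);cv2.imwrite("pics/scene3.png",sc[:,:,::-1])
print("orange",rect("top",im,[5,200,130],[20,255,255],(330,190,400,245),.089))
print("orange sc",rect("scene",sc,[3,190,110],[20,255,255],(140,215,215,280),.089))
f=lambda a:cv2.resize(a,(400,300),interpolation=cv2.INTER_CUBIC)
cv2.imwrite("pics/c3.png",np.vstack([np.hstack([f(im[188:248,328:408,::-1]),f(im[176:248,100:196,::-1])]),np.hstack([f(sc[200:296,130:258,::-1]),f(sc[105:210,350:490,::-1])])]))
E
```

```text
at [474.4 328.9 169.3] [-1.7997e+02 -2.0000e-02  1.7332e+02] t 13.53 F [ 0.6  0.1 -0.6] w 0.054 g 20.0
orange [ 421.1 -323.8  112.4   62.7   75.1]
orange sc [ 421.4 -326.1  109.8   59.7   75.8]
```

View pics/c3.png

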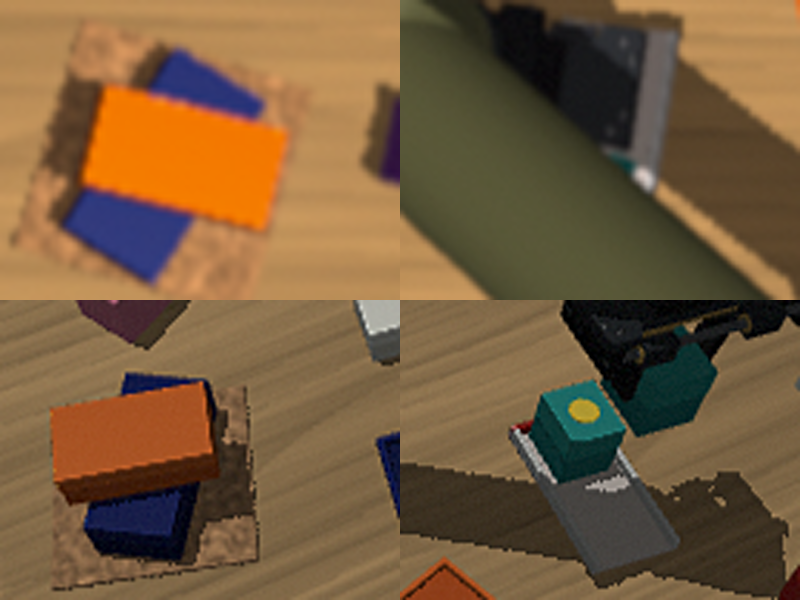

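Request:
step_arm(moves=[{"dp": [-2, 0, 35], "dr": [0, 0, 0], "fingers": 1}, {"dp": [0, 0, 40], "dr": [0, 0, 0], "fingers": 1}, {"dp": [0, 0, 35], "dr": [0, 0, 0], "fingers": 1}, {"dp": [0, 0, 20], "dr": [0, 0, 0], "fingers": 1}, {"dp": [0, 0, 5], "dr": [0, 0, 0], "fingers": 1}])

```text
time_s: 14.15
tool_pos: [0.477, 0.3272, 0.0338]
tool_rot: [-179.9, -0.0, 173.1]
force: [0.5, 0.0, -1.3]
grip_width: 0.0541
grasp_force: 20.0
```

Request:
step_arm(moves=[{"dp": [0, 0, 3], "dr": [0, 0, 0], "fingers": 1}, {"dp": [0, 0, 0], "dr": [0, 0, 0], "fingers": 1}, {"dp": [0, 0, 0], "dr": [0, 0, 0], "fingers": 1}, {"dp": [0, 0, 0], "dr": [0, 0, 0], "fingers": 1}, {"dp": [0, 0, 0], "dr": [0, 0, 0], "fingers": 1}])

```text
time_s: 14.78
tool_pos: [0.4769, 0.3283, 0.0317]
tool_rot: [180.0, 0.0, 173.2]
force: [0.2, -0.5, -1.5]
grip_width: 0.0539
grasp_force: 20.0
```

Still hanging freely (Fz -1.5), so 2 to 3 mm further down, then release.

Request:
step_arm(moves=[{"dp": [0, 0, 2], "dr": [0, 0, 0], "fingers": 1}, {"dp": [0, 0, 0], "dr": [0, 0, 0], "fingers": 1}, {"dp": [0, 0, 0], "dr": [0, 0, 0], "fingers": 0}, {"dp": [0, 0, 0], "dr": [0, 0, 0], "fingers": 0}, {"dp": [0, 0, 0], "dr": [0, 0, 0], "fingers": 0}])

```text
time_s: 15.4
tool_pos: [0.4769, 0.3283, 0.0296]
tool_rot: [180.0, 0.0, 173.2]
force: [1.3, 0.1, 0.1]
grip_width: 0.0763
grasp_force: 0.0
```

Request:
step_arm(moves=[{"dp": [0, 0, -10], "dr": [0, 0, 0], "fingers": 0}, {"dp": [0, 0, -40], "dr": [0, 0, 0], "fingers": 0}, {"dp": [0, 0, -50], "dr": [0, 0, 0], "fingers": 0}, {"dp": [0, 0, -50], "dr": [0, 0, 0], "fingers": 0}, {"dp": [0, 0, -50], "dr": [0, 0, 0], "fingers": 0}])

```text
time_s: 16.02
tool_pos: [0.4766, 0.3284, 0.2319]
tool_rot: [180.0, 0.1, 173.2]
force: [1.7, 0.7, -0.4]
grip_width: 0.0868
grasp_force: 0.0
```

```bash
python3 - <<'E'
from h import *
plan((540,60,260,140),(500,-250,250,85),(421,-325,160,75.4))
E
```

```text
at [476.6 328.4 231.9] [1.7999e+02 6.0000e-02 1.7322e+02] t 16.02 F [ 1.7  0.7 -0.4] w 0.0868 g 0.0
-- 0
[[-16, -43, -5], 0.097]
[[-20, -41, -5], 0.097]
[[-24, -39, -5], 0.097]
[[-27, -37, -4], 0.097]
[[-31, -34, -5], 0.097]
-- 1
[[-34, -32, -4], 0.097]
[[-28, -44, 2], 0.16]
[[-35, -39, 2], 0.16]
[[-41, -32, 1], 0.16]
[[-45, -26, 2], 0.16]
-- 2
[[-49, -18, 1], 0.16]
[[-51, -10, 2], 0.16]
[[-27, -24, 30], 0.055]
[[-29, -23, 30], 0.055]
[[-29, -21, 30], 0.055]
```

Request:
step_arm(moves=[{"dp": [-16, -43, -5], "dr": [0, 0, 0.097], "fingers": 0}, {"dp": [-20, -41, -5], "dr": [0, 0, 0.097], "fingers": 0}, {"dp": [-24, -39, -5], "dr": [0, 0, 0.097], "fingers": 0}, {"dp": [-27, -37, -4], "dr": [0, 0, 0.097], "fingers": 0}, {"dp": [-31, -34, -5], "dr": [0, 0, 0.097], "fingers": 0}])

```text
time_s: 16.65
tool_pos: [0.5299, 0.1042, 0.2545]
tool_rot: [180.0, 0.1, 145.3]
force: [0.2, 0.2, 0.2]
grip_width: 0.087
grasp_force: 0.0
```

Request:
step_arm(moves=[{"dp": [-34, -32, -4], "dr": [0, 0, 0.097], "fingers": 0}, {"dp": [-28, -44, 2], "dr": [0, 0, 0.16], "fingers": 0}, {"dp": [-35, -39, 2], "dr": [0, 0, 0.16], "fingers": 0}, {"dp": [-41, -32, 1], "dr": [0, 0, 0.16], "fingers": 0}, {"dp": [-45, -26, 2], "dr": [0, 0, 0.16], "fingers": 0}])

```text
time_s: 17.27
tool_pos: [0.513, -0.1484, 0.2515]
tool_rot: [179.9, 0.1, 102.9]
force: [0.6, -1.0, 1.1]
grip_width: 0.087
grasp_force: 0.0
```

Request:
step_arm(moves=[{"dp": [-49, -18, 1], "dr": [0, 0, 0.16], "fingers": 0}, {"dp": [-51, -10, 2], "dr": [0, 0, 0.16], "fingers": 0}, {"dp": [-27, -24, 30], "dr": [0, 0, 0.055], "fingers": 0}, {"dp": [-29, -23, 30], "dr": [0, 0, 0.055], "fingers": 0}, {"dp": [-29, -21, 30], "dr": [0, 0, 0.055], "fingers": 0}])

```text
time_s: 17.9
tool_pos: [0.4201, -0.3256, 0.1575]
tool_rot: [179.9, 0.0, 75.3]
force: [0.5, -0.3, 0.4]
grip_width: 0.0869
grasp_force: 0.0
```

```bash
python3 - <<'E'
from h import *
im=env.read_camera("top");sc=env.read_camera("scene")
cv2.imwrite("pics/top4.png",im[:,:,::-1])
f=lambda a:cv2.resize(a,(400,300),interpolation=cv2.INTER_CUBIC)
cv2.imwrite("pics/c4.png",np.hstack([f(im[176:248,100:196,::-1]),f(sc[135:210,370:470,::-1])]))
o=np.array([453.5,331.5]);a=np.radians(-6.8);e=np.array([np.cos(a),np.sin(a)]);n=np.array([-e[1],e[0]])
r=rect("top",im,[80,60,105],[96,255,255],(120,165,185,250),.064,15);print(r,(r[:2]-o)@e,(r[:2]-o)@n)
plan((421,-325,64,75.4),v=35)
E
```

```text
[442.2 332.  133.4  55.4  -6.9] -11.27971222575713 -0.8414820878101935
at [ 415.3 -327.1  154.6] [-1.7962e+02 -2.0000e-02  7.4990e+01] t 18.0 F [ 0.2 -0.9 -0.6] w 0.0871 g 0.0
-- 0
[[1, 2, 30], -0.002]
[[1, 1, 30], -0.002]
[[2, 2, 31], -0.002]
[[0, 0, 0], 0.0]
[[0, 0, 0], 0.0]
```

View pics/c4.png

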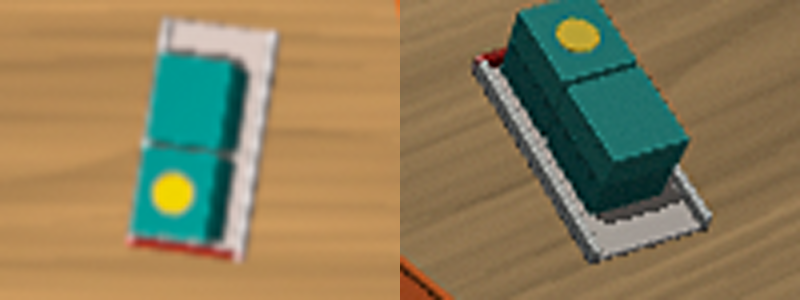

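Both teal boxes stand in the lane, with the old one at the lip, the new one a few mm behind, and both centred. Next I descend on the orange box; the arm was still settling at readout, so I go straight down.

Request:
step_arm(moves=[{"dp": [0, 0, 0], "dr": [0, 0, 0], "fingers": 0}, {"dp": [0, 0, 30], "dr": [0, 0, 0], "fingers": 0}, {"dp": [0, 0, 30], "dr": [0, 0, 0], "fingers": 0}, {"dp": [0, 0, 10], "dr": [0, 0, 0], "fingers": 0}, {"dp": [0, 0, 0], "dr": [0, 0, 0], "fingers": 0}])

```text
time_s: 18.62
tool_pos: [0.4218, -0.3243, 0.0882]
tool_rot: [180.0, -0.0, 75.5]
force: [0.2, -1.3, -0.2]
grip_width: 0.087
grasp_force: 0.0
```

```bash
python3 - <<'E'
from h import *
plan((421,-325,64,75.4),v=35)
E
```

```text
at [ 421.8 -324.3   88.2] [ 1.7996e+02 -1.0000e-02  7.5490e+01] t 18.62 F [ 0.2 -1.3 -0.2] w 0.087 g 0.0
-- 0
[[-1, -1, 24], 0.001]
[[0, 0, 0], 0.0]
[[0, 0, 0], 0.0]
[[0, 0, 0], 0.0]
[[0, 0, 0], 0.0]
```

Request:
step_arm(moves=[{"dp": [-1, 0, 12], "dr": [0, 0, 0], "fingers": 0}, {"dp": [0, 0, 12], "dr": [0, 0, 0], "fingers": 0}, {"dp": [0, 0, 0], "dr": [0, 0, 0], "fingers": 0}, {"dp": [0, 0, 0], "dr": [0, 0, 0], "fingers": 1}, {"dp": [0, 0, 0], "dr": [0, 0, 0], "fingers": 1}], squeeze=15)

```text
time_s: 19.25
tool_pos: [0.4208, -0.326, 0.0639]
tool_rot: [180.0, 0.0, 75.4]
force: [0.0, 0.6, -0.3]
grip_width: 0.0743
grasp_force: 0.0
```

Request:
step_arm(moves=[{"dp": [0, 0, 0], "dr": [0, 0, 0], "fingers": 1}, {"dp": [0, 0, 0], "dr": [0, 0, 0], "fingers": 1}, {"dp": [0, 0, 0], "dr": [0, 0, 0], "fingers": 1}, {"dp": [0, 0, 0], "dr": [0, 0, 0], "fingers": 1}, {"dp": [0, 0, 0], "dr": [0, 0, 0], "fingers": 1}], squeeze=25)

```text
time_s: 19.88
tool_pos: [0.4207, -0.326, 0.0638]
tool_rot: [180.0, 0.0, 75.4]
force: [0.3, 0.2, 1.0]
grip_width: 0.0596
grasp_force: 25.0
```

Request:
step_arm(moves=[{"dp": [0, 0, -5], "dr": [0, 0, 0], "fingers": 1}, {"dp": [0, 0, -15], "dr": [0, 0, 0], "fingers": 1}, {"dp": [0, 0, -25], "dr": [0, 0, 0], "fingers": 1}, {"dp": [0, 0, -35], "dr": [0, 0, 0], "fingers": 1}, {"dp": [0, 0, -35], "dr": [0, 0, 0], "fingers": 1}])

```text
time_s: 20.5
tool_pos: [0.4203, -0.3256, 0.1803]
tool_rot: [180.0, 0.0, 75.4]
force: [-0.0, 0.3, -1.1]
grip_width: 0.0598
grasp_force: 25.0
```

```bash
python3 - <<'E'
from h import *
plan((530,-120,200,50),(543.4,138.5,110,16),v=40)
E
```

```text
at [ 420.3 -325.6  180.3] [1.800e+02 1.000e-02 7.541e+01] t 20.5 F [-0.   0.3 -1.1] w 0.0598 g 25.0
-- 0
[[38, 9, -3], 0.074]
[[38, 6, -3], 0.074]
[[39, 3, -3], 0.074]
[[39, 1, -4], 0.074]
[[39, -2, -3], 0.074]
-- 1
[[38, -5, -4], 0.074]
[[29, -22, 13], 0.085]
[[28, -25, 13], 0.085]
[[25, -27, 13], 0.085]
[[23, -29, 13], 0.085]
-- 2
[[20, -31, 13], 0.085]
[[18, -33, 13], 0.085]
[[15, -34, 12], 0.085]
[[0, 0, 0], 0.0]
[[0, 0, 0], 0.0]
```

Request:
step_arm(moves=[{"dp": [38, 9, -3], "dr": [0, 0, 0.074], "fingers": 1}, {"dp": [38, 6, -3], "dr": [0, 0, 0.074], "fingers": 1}, {"dp": [39, 3, -3], "dr": [0, 0, 0.074], "fingers": 1}, {"dp": [39, 1, -4], "dr": [0, 0, 0.074], "fingers": 1}, {"dp": [39, -2, -3], "dr": [0, 0, 0.074], "fingers": 1}])

```text
time_s: 21.12
tool_pos: [0.5127, -0.1531, 0.1956]
tool_rot: [179.9, 0.0, 54.0]
force: [0.3, -0.1, -2.2]
grip_width: 0.0599
grasp_force: 25.0
```

Request:
step_arm(moves=[{"dp": [38, -5, -4], "dr": [0, 0, 0.074], "fingers": 1}, {"dp": [29, -22, 13], "dr": [0, 0, 0.085], "fingers": 1}, {"dp": [28, -25, 13], "dr": [0, 0, 0.085], "fingers": 1}, {"dp": [25, -27, 13], "dr": [0, 0, 0.085], "fingers": 1}, {"dp": [23, -29, 13], "dr": [0, 0, 0.085], "fingers": 1}])

```text
time_s: 21.75
tool_pos: [0.5379, 0.0282, 0.147]
tool_rot: [180.0, -0.0, 30.3]
force: [0.5, 0.5, -2.3]
grip_width: 0.0597
grasp_force: 25.0
```

Request:
step_arm(moves=[{"dp": [20, -31, 13], "dr": [0, 0, 0.085], "fingers": 1}, {"dp": [18, -33, 13], "dr": [0, 0, 0.085], "fingers": 1}, {"dp": [15, -34, 12], "dr": [0, 0, 0.085], "fingers": 1}, {"dp": [0, 0, 0], "dr": [0, 0, 0], "fingers": 1}, {"dp": [0, 0, 0], "dr": [0, 0, 0], "fingers": 1}])

```text
time_s: 22.38
tool_pos: [0.5436, 0.1379, 0.109]
tool_rot: [179.9, 0.0, 15.9]
force: [-0.2, -0.2, -1.3]
grip_width: 0.0598
grasp_force: 25.0
```

```bash
python3 - <<'E'
from h import *
im=env.read_camera("top");sc=env.read_camera("scene")
cv2.imwrite("pics/top5.png",im[:,:,::-1])
print("navy",rect("top",im,[105,90,80],[125,255,255],(330,190,400,245),.049))
print("navy sc",rect("scene",sc,[105,90,60],[125,255,255],(140,200,225,290),.049))
sc0=cv2.imread("pics/scene0.png")[:,:,::-1].copy()
print("otray sc",rect("scene",sc0,[3,200,100],[18,255,255],(335,190,415,260),.012,9))
print("ntray sc",rect("scene",sc0,[105,90,30],[125,255,255],(245,228,315,310),.012,9))
f=lambda a:cv2.resize(a,(400,300),interpolation=cv2.INTER_CUBIC)
cv2.imwrite("pics/c5.png",np.vstack([np.hstack([f(im[188:248,328:408,::-1]),f(im[130:220,160:280,::-1])]),np.hstack([f(sc[200:296,130:258,::-1]),f(sc[140:260,300:460,::-1])])]))
plan((542.5,138.3,24,16),v=30)
E
```

```text
navy [ 418.3 -318.3  127.4   62.4  -32.3]
navy sc [ 418.9 -321.5  128.8   63.3  -32.3]
otray sc [544.  137.5 141.7  92.   16. ]
ntray sc [ 551.8 -126.8  163.5   96.4   -9.3]
at [544. 137. 109.] [ 1.7993e+02 -2.0000e-02  1.5750e+01] t 22.48 F [-0.8 -0.4 -1.3] w 0.0597 g 25.0
-- 0
[[0, -1, 28], -0.001]
[[-1, 0, 29], -0.001]
[[0, -1, 28], -0.001]
[[0, 0, 0], 0.0]
[[0, 0, 0], 0.0]
```

View pics/c5.png

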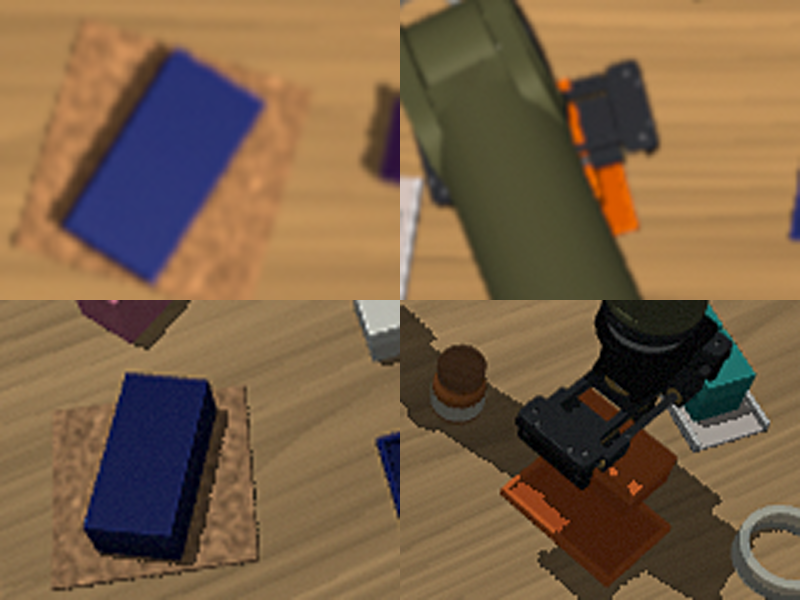

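Orange box is aligned over its tray, and the navy box is bare on the cork at (418.6,-320), yaw -32.3. Both views agree on its pose and on the trays. Lowering the orange box.

Request:
step_arm(moves=[{"dp": [-1, -1, 28], "dr": [0, 0, 0], "fingers": 1}, {"dp": [0, 0, 28], "dr": [0, 0, 0], "fingers": 1}, {"dp": [0, 0, 20], "dr": [0, 0, 0], "fingers": 1}, {"dp": [0, 0, 9], "dr": [0, 0, 0], "fingers": 1}, {"dp": [0, 0, 0], "dr": [0, 0, 0], "fingers": 1}])

```text
time_s: 23.1
tool_pos: [0.5422, 0.1391, 0.0234]
tool_rot: [-180.0, 0.0, 15.8]
force: [0.2, -0.2, -1.3]
grip_width: 0.0596
grasp_force: 25.0
```

Request:
step_arm(moves=[{"dp": [0, 0, 3], "dr": [0, 0, 0], "fingers": 1}, {"dp": [0, 0, 0], "dr": [0, 0, 0], "fingers": 1}, {"dp": [0, 0, 0], "dr": [0, 0, 0], "fingers": 1}, {"dp": [0, 0, 0], "dr": [0, 0, 0], "fingers": 1}, {"dp": [0, 0, 0], "dr": [0, 0, 0], "fingers": 1}])

```text
time_s: 23.72
tool_pos: [0.5423, 0.1393, 0.0206]
tool_rot: [180.0, -0.0, 15.9]
force: [-0.2, 0.2, -1.8]
grip_width: 0.06
grasp_force: 25.0
```

Request:
step_arm(moves=[{"dp": [0, 0, 1], "dr": [0, 0, 0], "fingers": 1}, {"dp": [0, 0, 0], "dr": [0, 0, 0], "fingers": 1}, {"dp": [0, 0, 0], "dr": [0, 0, 0], "fingers": 0}, {"dp": [0, 0, 0], "dr": [0, 0, 0], "fingers": 0}, {"dp": [0, 0, 0], "dr": [0, 0, 0], "fingers": 0}])

```text
time_s: 24.35
tool_pos: [0.5423, 0.1394, 0.0195]
tool_rot: [180.0, -0.0, 15.9]
force: [0.6, -0.2, -0.3]
grip_width: 0.0815
grasp_force: 0.0
```

Request:
step_arm(moves=[{"dp": [0, 0, -10], "dr": [0, 0, 0], "fingers": 0}, {"dp": [0, 0, -30], "dr": [0, 0, 0], "fingers": 0}, {"dp": [0, 0, -40], "dr": [0, 0, 0], "fingers": 0}, {"dp": [0, 0, -50], "dr": [0, 0, 0], "fingers": 0}, {"dp": [0, 0, -50], "dr": [0, 0, 0], "fingers": 0}])

```text
time_s: 24.98
tool_pos: [0.5421, 0.1395, 0.2018]
tool_rot: [180.0, -0.0, 15.9]
force: [1.0, 0.3, 0.0]
grip_width: 0.0868
grasp_force: 0.0
```

```bash
python3 - <<'E'
from h import *
plan((530,-120,190,0),(418.6,-320,110,-32.3),v=50)
E
```

```text
at [542.1 139.5 201.8] [ 1.7999e+02 -4.0000e-02  1.5880e+01] t 24.98 F [1.  0.3 0. ] w 0.0868 g 0.0
-- 0
[[-14, 41, 2], 0.046]
[[-12, 42, 2], 0.046]
[[-10, 42, 2], 0.046]
[[-8, 42, 2], 0.046]
[[-6, 43, 2], 0.046]
-- 1
[[-4, 43, 2], 0.046]
[[-22, 40, 16], 0.113]
[[-18, 42, 16], 0.113]
[[-13, 44, 16], 0.113]
[[-7, 45, 16], 0.113]
-- 2
[[-3, 46, 16], 0.113]
[[0, 0, 0], 0.0]
[[0, 0, 0], 0.0]
[[0, 0, 0], 0.0]
[[0, 0, 0], 0.0]
```

Request:
step_arm(moves=[{"dp": [-14, 41, 2], "dr": [0, 0, 0.046], "fingers": 0}, {"dp": [-12, 42, 2], "dr": [0, 0, 0.046], "fingers": 0}, {"dp": [-10, 42, 2], "dr": [0, 0, 0.046], "fingers": 0}, {"dp": [-8, 42, 2], "dr": [0, 0, 0.046], "fingers": 0}, {"dp": [-6, 43, 2], "dr": [0, 0, 0.046], "fingers": 0}])

```text
time_s: 25.6
tool_pos: [0.5317, -0.0779, 0.1904]
tool_rot: [180.0, -0.1, 2.6]
force: [-0.0, -0.2, 0.7]
grip_width: 0.0872
grasp_force: 0.0
```

Request:
step_arm(moves=[{"dp": [-4, 43, 2], "dr": [0, 0, 0.046], "fingers": 0}, {"dp": [-22, 40, 16], "dr": [0, 0, 0.113], "fingers": 0}, {"dp": [-18, 42, 16], "dr": [0, 0, 0.113], "fingers": 0}, {"dp": [-13, 44, 16], "dr": [0, 0, 0.113], "fingers": 0}, {"dp": [-7, 45, 16], "dr": [0, 0, 0.113], "fingers": 0}])

```text
time_s: 26.22
tool_pos: [0.4406, -0.281, 0.124]
tool_rot: [180.0, -0.1, -26.0]
force: [0.7, 0.7, 0.1]
grip_width: 0.0869
grasp_force: 0.0
```

Request:
step_arm(moves=[{"dp": [-3, 46, 16], "dr": [0, 0, 0.113], "fingers": 0}, {"dp": [0, 0, 0], "dr": [0, 0, 0], "fingers": 0}, {"dp": [0, 0, 0], "dr": [0, 0, 0], "fingers": 0}, {"dp": [0, 0, 0], "dr": [0, 0, 0], "fingers": 0}, {"dp": [0, 0, 0], "dr": [0, 0, 0], "fingers": 0}])

```text
time_s: 26.85
tool_pos: [0.4194, -0.3189, 0.1081]
tool_rot: [-180.0, -0.1, -32.2]
force: [-0.6, 0.3, 0.3]
grip_width: 0.087
grasp_force: 0.0
```

```bash
python3 - <<'E'
from h import *
plan((418.6,-320,20,-32.3),v=30)
im=env.read_camera("top");cv2.imwrite("pics/top6.png",im[:,:,::-1])
r=rect("top",im,[5,220,215],[18,255,255],(185,145,240,215),.045);print("orange in tray",r)
print(rect("top",im,[5,220,120],[18,255,255],(185,145,240,215),.012,9))
E
```

```text
at [ 419.4 -318.9  108.1] [-1.800e+02 -5.000e-02 -3.219e+01] t 26.85 F [-0.6  0.3  0.3] w 0.087 g 0.0
-- 0
[[0, 0, 29], 0.001]
[[0, 1, 30], 0.001]
[[0, 0, 29], 0.001]
[[0, 0, 0], 0.0]
[[0, 0, 0], 0.0]
orange in tray [538.7 133.7 136.8  88.2  16. ]
[543.4 138.5 140.3  90.4  15.9]
```

Request:
step_arm(moves=[{"dp": [0, 1, 28], "dr": [0, 0, 0], "fingers": 0}, {"dp": [0, 0, 30], "dr": [0, 0, 0], "fingers": 0}, {"dp": [0, 0, 20], "dr": [0, 0, 0], "fingers": 0}, {"dp": [0, 0, 10], "dr": [0, 0, 0], "fingers": 0}, {"dp": [0, 0, 0], "dr": [0, 0, 0], "fingers": 0}], squeeze=15)

```text
time_s: 27.52
tool_pos: [0.4178, -0.3203, 0.0193]
tool_rot: [-180.0, 0.0, -32.3]
force: [-0.8, 0.3, 0.0]
grip_width: 0.0873
grasp_force: 0.0
```

Request:
step_arm(moves=[{"dp": [0, 0, 0], "dr": [0, 0, 0], "fingers": 1}, {"dp": [0, 0, 0], "dr": [0, 0, 0], "fingers": 1}, {"dp": [0, 0, 0], "dr": [0, 0, 0], "fingers": 1}, {"dp": [0, 0, 0], "dr": [0, 0, 0], "fingers": 1}, {"dp": [0, 0, 0], "dr": [0, 0, 0], "fingers": 1}])

```text
time_s: 28.15
tool_pos: [0.4183, -0.3209, 0.0201]
tool_rot: [180.0, -0.1, -32.3]
force: [1.0, 1.3, 3.7]
grip_width: 0.0638
grasp_force: 15.0
```

Request:
step_arm(moves=[{"dp": [0, 0, 0], "dr": [0, 0, 0], "fingers": 1}, {"dp": [0, 0, 0], "dr": [0, 0, 0], "fingers": 1}, {"dp": [0, 0, -10], "dr": [0, 0, 0], "fingers": 1}, {"dp": [0, 0, -25], "dr": [0, 0, 0], "fingers": 1}, {"dp": [0, 0, -35], "dr": [0, 0, 0], "fingers": 1}], squeeze=30)

```text
time_s: 28.78
tool_pos: [0.4165, -0.32, 0.0891]
tool_rot: [-180.0, 0.2, -32.3]
force: [0.1, -0.6, -2.0]
grip_width: 0.0635
grasp_force: 30.0
```

```bash
python3 - <<'E'
from h import *
plan((490,-220,110,-20),(551,-125.5,100,-9.3),v=35)
E
```

```text
at [ 416.5 -320.    89.1] [-179.99    0.2   -32.33] t 28.77 F [ 0.1 -0.6 -2. ] w 0.0635 g 30.0
-- 0
[[2, -31, -5], -0.054]
[[4, -31, -5], -0.054]
[[5, -30, -5], -0.054]
[[8, -30, -6], -0.054]
[[6, -28, 3], -0.046]
-- 1
[[8, -27, 2], -0.046]
[[8, -27, 3], -0.046]
[[10, -26, 2], -0.046]
[[0, 0, 0], 0.0]
[[0, 0, 0], 0.0]
```

Request:
step_arm(moves=[{"dp": [2, -31, -5], "dr": [0, 0, -0.054], "fingers": 1}, {"dp": [4, -31, -5], "dr": [0, 0, -0.054], "fingers": 1}, {"dp": [5, -30, -5], "dr": [0, 0, -0.054], "fingers": 1}, {"dp": [8, -30, -6], "dr": [0, 0, -0.054], "fingers": 1}, {"dp": [6, -28, 3], "dr": [0, 0, -0.046], "fingers": 1}])

```text
time_s: 29.4
tool_pos: [0.5087, -0.1949, 0.1079]
tool_rot: [-180.0, -0.1, -17.1]
force: [0.4, -0.4, -2.0]
grip_width: 0.0638
grasp_force: 30.0
```

Request:
step_arm(moves=[{"dp": [8, -27, 2], "dr": [0, 0, -0.046], "fingers": 1}, {"dp": [8, -27, 3], "dr": [0, 0, -0.046], "fingers": 1}, {"dp": [10, -26, 2], "dr": [0, 0, -0.046], "fingers": 1}, {"dp": [0, 0, 0], "dr": [0, 0, 0], "fingers": 1}, {"dp": [0, 0, 0], "dr": [0, 0, 0], "fingers": 1}])

```text
time_s: 30.02
tool_pos: [0.5521, -0.1265, 0.1003]
tool_rot: [180.0, 0.0, -9.4]
force: [-0.6, -0.7, -2.1]
grip_width: 0.0638
grasp_force: 30.0
```

```bash
python3 - <<'E'
from h import *
plan((551,-126,25,-9.3),v=30)
E
```

```text
at [ 552.1 -126.5  100.3] [ 1.7996e+02  4.0000e-02 -9.4000e+00] t 30.02 F [-0.6 -0.7 -2.1] w 0.0638 g 30.0
-- 0
[[0, 0, 25], -0.001]
[[-1, 0, 25], -0.001]
[[0, 0, 25], -0.001]
[[0, 0, 0], 0.0]
[[0, 0, 0], 0.0]
```

Request:
step_arm(moves=[{"dp": [-1, 0, 25], "dr": [0, 0, 0], "fingers": 1}, {"dp": [0, 0, 25], "dr": [0, 0, 0], "fingers": 1}, {"dp": [0, 0, 17], "dr": [0, 0, 0], "fingers": 1}, {"dp": [0, 0, 9], "dr": [0, 0, 0], "fingers": 1}, {"dp": [0, 0, 2], "dr": [0, 0, 0], "fingers": 1}])

```text
time_s: 30.65
tool_pos: [0.5512, -0.1263, 0.0223]
tool_rot: [180.0, 0.0, -9.4]
force: [0.2, 0.6, -2.6]
grip_width: 0.0638
grasp_force: 30.0
```

Request:
step_arm(moves=[{"dp": [0, 0, 1], "dr": [0, 0, 0], "fingers": 1}, {"dp": [0, 0, 0], "dr": [0, 0, 0], "fingers": 1}, {"dp": [0, 0, 0], "dr": [0, 0, 0], "fingers": 1}, {"dp": [0, 0, 0], "dr": [0, 0, 0], "fingers": 1}, {"dp": [0, 0, 0], "dr": [0, 0, 0], "fingers": 1}])

```text
time_s: 31.28
tool_pos: [0.5513, -0.126, 0.0216]
tool_rot: [180.0, -0.0, -9.4]
force: [-0.2, 0.2, -2.5]
grip_width: 0.0637
grasp_force: 30.0
```

Request:
step_arm(moves=[{"dp": [0, 0, 0.5], "dr": [0, 0, 0], "fingers": 1}, {"dp": [0, 0, 0], "dr": [0, 0, 0], "fingers": 1}, {"dp": [0, 0, 0], "dr": [0, 0, 0], "fingers": 0}, {"dp": [0, 0, 0], "dr": [0, 0, 0], "fingers": 0}, {"dp": [0, 0, 0], "dr": [0, 0, 0], "fingers": 0}])

```text
time_s: 31.9
tool_pos: [0.5514, -0.126, 0.0212]
tool_rot: [180.0, -0.0, -9.4]
force: [-0.8, -0.3, 0.2]
grip_width: 0.0837
grasp_force: 0.0
```

Request:
step_arm(moves=[{"dp": [0, 0, -10], "dr": [0, 0, 0], "fingers": 0}, {"dp": [0, 0, -40], "dr": [0, 0, 0], "fingers": 0}, {"dp": [0, 0, -50], "dr": [0, 0, 0], "fingers": 0}, {"dp": [0, 0, -50], "dr": [0, 0, 0], "fingers": 0}, {"dp": [0, 0, -50], "dr": [0, 0, 0], "fingers": 0}])

```text
time_s: 32.52
tool_pos: [0.5512, -0.1258, 0.2236]
tool_rot: [180.0, -0.1, -9.4]
force: [1.2, 0.1, -0.8]
grip_width: 0.0867
grasp_force: 0.0
```

Request:
step_arm(moves=[{"dp": [-20, 50, 0], "dr": [0, 0, 0], "fingers": 0}, {"dp": [-20, 50, 0], "dr": [0, 0, 0], "fingers": 0}, {"dp": [-20, 50, 0], "dr": [0, 0, 0], "fingers": 0}, {"dp": [-20, 50, 0], "dr": [0, 0, 0], "fingers": 0}, {"dp": [-20, 50, 0], "dr": [0, 0, 0], "fingers": 0}])

```text
time_s: 33.15
tool_pos: [0.4108, -0.3576, 0.2221]
tool_rot: [179.9, -0.1, -9.4]
force: [0.6, -1.0, 0.3]
grip_width: 0.087
grasp_force: 0.0
```

Request:
step_arm(moves=[{"dp": [0, 0, 0], "dr": [0, 0, 0], "fingers": 0}, {"dp": [0, 0, 0], "dr": [0, 0, 0], "fingers": 0}, {"dp": [0, 0, 0], "dr": [0, 0, 0], "fingers": 0}, {"dp": [0, 0, 0], "dr": [0, 0, 0], "fingers": 0}, {"dp": [0, 0, 0], "dr": [0, 0, 0], "fingers": 0}])

```text
time_s: 33.78
tool_pos: [0.4122, -0.3557, 0.2211]
tool_rot: [180.0, -0.0, -9.3]
force: [-0.6, -0.3, 0.7]
grip_width: 0.0866
grasp_force: 0.0
```

```bash
python3 - <<'E'
from h import *
plan()
im=env.read_camera("top");sc=env.read_camera("scene")
cv2.imwrite("pics/end.png",np.vstack([cv2.resize(im[100:260,100:400,::-1],(560,299),interpolation=cv2.INTER_CUBIC),cv2.resize(sc[110:320,200:500,::-1],(430,300),interpolation=cv2.INTER_CUBIC)[:, :].copy() if 0 else cv2.resize(sc[130:312,160:500,::-1],(560,300),interpolation=cv2.INTER_CUBIC)]))
E
```

```text
at [ 412.2 -355.7  221.1] [179.99  -0.    -9.33] t 33.77 F [-0.6 -0.3  0.7] w 0.0866 g 0.0
```

View pics/end.png

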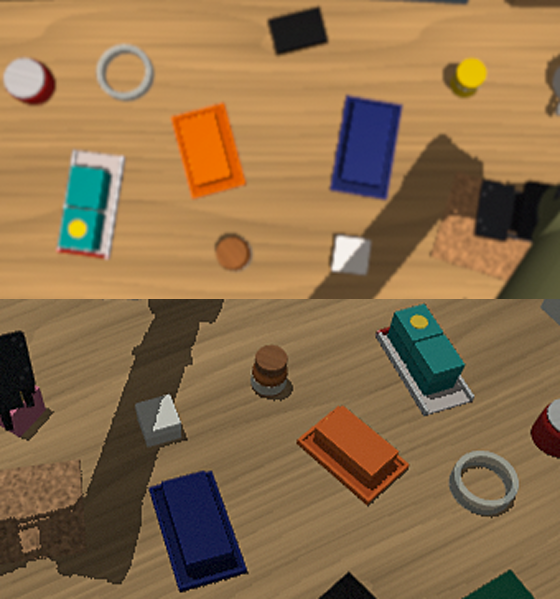

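The final views show both teal boxes in the lane, with orange and navy flat and centred in their trays. The jar, tube and white box are in place and the arm is clear. Handing in.

```bash
python3 -c "
from cell import env
print(env.sign_off())"
```

```text
the job is handed in; nothing more can be done
None
```

The job is handed in: in the last pictures the old teal box is at the red lip, the new one is close behind it, and the orange and navy boxes lie flat in their trays with the jar, tube and white box where they stood; sign-off gave no verdict.

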